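Slide the loaded carrier board over the tube code reader and hold it

ROBOT

A 6-joint arm with a two-finger parallel gripper is mounted at the origin on the work surface. World frame = base frame: x ahead of the robot, y to its left, z up, the work surface at z = 0. Lengths are in m, angles in rad, forces in N, time in s.
With the tool pointing down it reaches from about 0.35 to 0.85 m from the base axis. Payload 8.1 kg.
Tool frame: the origin (TCP) lies between the finger pads; the fingertips stand 14 mm ahead of it and the grasp point (between the pads) lies 5 mm behind it (robot.tcp_to_tips is the z of the fingertips in the tool frame, in m); z points along the fingers, y is the line along which they close (so a half turn about z gives the same grasp; the last joint's range is limited). The gripper opens to 93 mm and grips with 3 to 60 N. Pads are 15 mm wide; open, the fingers measure 128 mm over their backs; the gripper's body (75 mm by 188 mm) begins 65 mm behind the grasp point.
Start: joints at [1.04, 0.13, 1.488, -0, 1.523, -0.085], TCP at [0.259, 0.541, 0.233] pointing down, gripper open.
Joint ranges: [-2.96, 2.96], [-0.89, 2.26], [0.02, 2.5], [-1.34, 4.48], [0, 2.73], [-2.66, 2.66]. Speed limits (rad/s): [2.39, 2.39, 2.79, 3.14, 3.14, 3.14].

INTERFACE

Orientations are given as a rotation vector (axis times angle).
In Python, from plant import sensors, read_camera, robot gives the robot as it stands.
- The arm moves only by the tool step_hand, called after "Emit:" by a JSON object that holds its "method" and its "body". Schema: {"type":"object","properties":{"deltas":{"type":"array","items":{"type":"array","prefixItems":[{"type":"number"},{"type":"array","items":{"type":"number"},"minItems":3,"maxItems":3},{"type":"number"}],"minItems":3,"maxItems":3},"minItems":1,"maxItems":20},"grip_force":{"type":"number"},"only":{"type":"string"},"quiet":{"type":"boolean"},"lines":{"type":"string"}},"required":["deltas"],"additionalProperties":false}. deltas is a list of rows, 1 to 20 of them, each written [opening, [dx, dy, dz], turn]: the finger opening in m, then dx, dy, dz in shares of 20 cm (1.0 is 20 cm), then a turn about the tool's z in fractions of the full range, 1 being 2 pi rad; each row shifts and turns the commanded pose from where the row before left it, along the tool's axes as they then stand; what a row does not reach is not made up. A row lasts 1/10 s, in which the tool goes at most 0.05 m and 0.15 rad, less where a joint would pass 70% of its speed; a pose out of reach is approached as far as the arm can. The fingers move at their own pace and stop on an object; grip_force is the grip in N (left out, the last holds). Time passes only in rows, so rows that do not move let the fingers close. The tool returns the time, the measured TCP pose, the force, the opening and the grip force at its end. only (a regular expression) keeps the lines of the reply that match it, lines (a string "A,B") keeps lines A to B, and quiet returns only ok. Input that does not fit is refused with a message, and nothing moves.
- sensors.read_state(): the state, without advancing time (a new reading comes with each control period).
- read_camera(name): name is "scene" or "top" or "wrist"; returns a dict with "image" (384x512x3 uint8, red, green, blue), "depth" (384x512 float32, m along the optical axis (not along the pixel's ray), 0 where there is no reading), "fx", "fy", "cx", "cy" (pixels), "R" (3x3) and "t" (3): a world point X has camera coordinates R X + t. Camera axes: x right, y down, z forward; pixel columns grow to the right and rows downward; lengths in m; the calibration is good to about 2 mm. The wrist camera is an equidistant fisheye: a pixel r from the principal point sees the ray r / f radians off the axis. A picture is of the moment at which its call begins.
- robot.close_job(): hands the job in; it is judged then, once.
The state is a dict: "t": time; "q": joint angles; "dq": joint speeds; "joint_torque": joint torques, N m; "tool_pos": TCP position; "orientation": TCP orientation; "force": force on the tool from outside, world axes, zero at the start; "wrist_torque": the same for the moment, N m; "opening": finger opening in m; "gripper_force": force on a finger pad.
Only numpy, scipy, OpenCV 4.12 (cv2) and the standard library are available. Lean on these libraries where they do the work, as an engineer would, in place of code of your own. Each camera call takes 0.05 s, during which the arm holds its last target. There are 200 camera calls.

TASK

Arm the tube code reader by pressing its red spring plunger all the way down to its stop and letting it come back up. Then slide the white carrier board, with the blue tube block riding on it, straight out over the reader until its front edge is in line with the two orange posts, without letting the board tip, touch the reader or lose its block. The loaded end is too heavy to stay out by itself, so keep hold of the board and finish while still holding it there, level on its stand; leave everything else on the bench where it is.

Things in the scene. Friction and masses are not known exactly. Their poses are not given: they have to be found in the camera images.
- riser: Fixed grey metal stand, 150 (x) x 260 (y) mm, flat top 70 mm above the bench; origin under its centre. Its +y axis points outward, towards the reader; the board is slid along it. It stands somewhat turned on the bench.
- riser_edge (a point): Middle of the stand's outer (+y) top edge, 130 mm from its centre, 70 mm above the bench; the edge over which the board comes to overhang.
- board: Loose white plastic carrier board lying flat on the stand, 120 (x) x 280 (y) x 8 (z) mm, about 0.3 kg; origin at the centre of its underside, +y towards its front (loaded) end. Navy grip bar at its rear end; 6 mm high lip frame round the tube block in front. With the block on, it tips by itself beyond about 90 to 105 mm of overhang.
- handle (a point): Centre of the top of the board's navy grip bar: the bar is 90 (board x) x 16 (board y) mm and stands 50 mm above the board's top (top 128 mm above the bench); its middle is 113 mm behind the board's origin. Made to be pinched from above across its 16 mm thickness (fingers closing along the board's y).
- board_front (a point): Middle of the board's lower front edge, 140 mm ahead of the board's origin; axes as the board's.
- tube_block: Loose blue metal tube block with coloured caps, 100 (x) x 72 (y) x 48 (z) mm, about 0.4 kg (may vary by a sixth); origin at the centre of its underside. Sits inside the lip frame on the board with its origin 91 mm ahead of the board's origin and 8 mm above the board's underside, 2 mm free all round.
- reader: Fixed white tube code reader beyond the stand's outer edge, 190 (x) x 235 (y) mm, top 40 mm above the bench, with a dark glass window; turned as the stand is. Origin on the bench, midway between the two orange posts. The posts (20 x 4 mm, tops 90 mm above the bench) stand 82 mm to either side (x); the board passes between them with 12 mm to spare on each side.
- mark (a point): The mark: midway between the two orange posts, 70 mm above the bench (the height of the board's underside); axes as the reader's, +y outward. The board's front edge must come to this point. It lies 150 to 175 mm beyond the stand's edge.
- plunger_top (a point): Centre of the top of the reader's red plunger head, 34 mm in diameter; up, it is 82 mm above the bench. It stands on the reader 85 mm beyond the mark (+y). Moves with the plunger.
- plunger (a joint): Travel of the plunger, m: 0 up, 0.012 fully down at its stop. Spring: 2 N to start, 5 N at the stop; it comes back up by itself.
- tip_box: Bystander: open orange pipette tip box, 85 x 120 x 64 mm.
- pipette: Bystander: navy and white pipette lying flat along its x axis, about 280 mm long, 28 mm high.
- spare_rack: Bystander: dark blue tube rack on the bench, 100 x 100 x 45 mm.
- reagent_bottle: Bystander: amber bottle, 60 mm wide, 120 mm tall.
- buffer_jar: Bystander: clear jar with white lid, 64 mm wide, 90 mm tall.
- timer: Bystander: white lab timer lying flat, 60 x 75 x 24 mm.
Mind the look-alikes: they are no part of the job. What is shaped like the tube_block but turquoise is not meant.

How it is judged:
By the outcome, as a careful person would: the job done as asked, in the order asked, and still so for the second after the job is handed in, while the arm keeps its last pose, push and grip.
It also fails if it takes over 43 s, if anything falls off the work surface, if the arm or the gripper's body presses on something with over 40 N, if the wrist force passes 120 N, or if a joint passes its speed limit or range.

## Working session

There is one attempt and no reset: what is moved stays moved. The work goes in short steps, Python scripts to look and compute and a tool call to move; the robot and the scene stay as the last step left them, time stands still between calls to the robot, and variables do not carry over. Pictures are saved under pics/ and viewed, at most 10 in all, crops included, and the job is handed in when it is done.

```bash
ls; mkdir -p pics; python3 - <<'E'
from plant import sensors, read_camera, robot
import cv2,pickle,numpy as np
s=sensors.read_state();print(s['t'],s['tool_pos'],s['orientation'],s['opening'],robot.tcp_to_tips)
d={n:read_camera(n) for n in("scene","top")}
pickle.dump(d,open('cams.pkl','wb'))
for n in d:
  cv2.imwrite(f'pics/{n}1.png',cv2.cvtColor(d[n]['image'],cv2.COLOR_RGB2BGR)); print(n,d[n]['fx'],-d[n]['R'].T@d[n]['t'])
E
```

```text
pics
0.0 [0.25841059 0.54089999 0.23160153] [-6.94352683e-01 -3.06334021e+00  2.73740894e-03] 0.09302815136774728 0.014
scene 439.24071019194054 [1.21431678 0.70555268 0.97420511]
top 424.77644674305066 [ 0.40020713 -0.06986474  1.32106791]
```

View pics/top1.png

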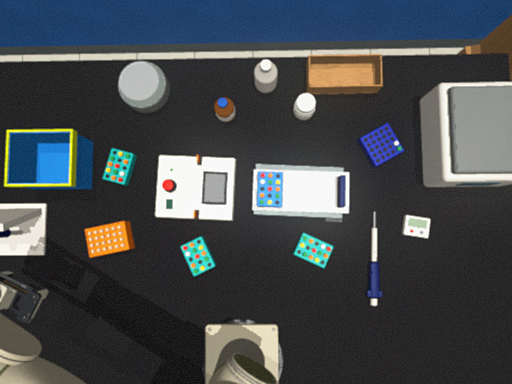

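View pics/scene1.png

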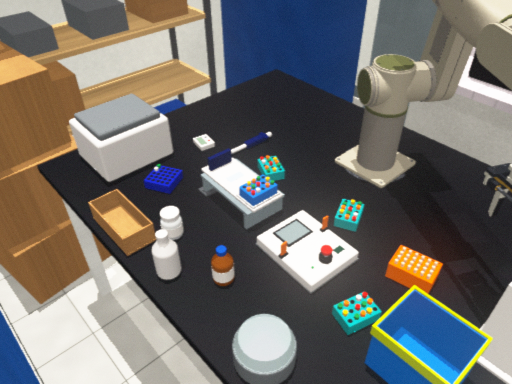

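The top view shows the plunger at (169,186), the posts at (199,159) and (197,214), the board around (300,190) with its navy bar at (343,191), and the blue block at (270,189). The turquoise blocks are the look-alikes. Next I measure by colour.

```bash
cat > h.py <<'E'
import numpy as np,cv2
def ray(c,uv,z):
    uv=np.atleast_2d(np.asarray(uv,float)); o=-c['R'].T@c['t']
    d=np.c_[(uv[:,0]-c['cx'])/c['fx'],(uv[:,1]-c['cy'])/c['fy'],np.ones(len(uv))]@c['R']
    return o+d*((z-o[2])/d[:,2])[:,None]
def cloud(c):
    v,u=np.mgrid[:384,:512]; D=c['depth']
    P=np.stack([(u-c['cx'])/c['fx']*D,(v-c['cy'])/c['fy']*D,D],-1)
    return (P-c['t'])@c['R']
def blobs(c,m,roi,amin=8):
    w=np.zeros(m.shape,np.uint8); x0,y0,x1,y1=roi; w[y0:y1,x0:x1]=m[y0:y1,x0:x1]
    n,l,s,ce=cv2.connectedComponentsWithStats(w)
    return [(l==i,s[i],ce[i]) for i in range(1,n) if s[i,4]>=amin]
E
python3 - <<'E'
from h import *
import pickle
d=pickle.load(open('cams.pkl','rb'))
for n,rois in (('top',dict(red=(155,175,185,198),orange=(190,150,206,222),navy=(330,165,352,215),white=(252,162,352,218))),
               ('scene',dict(red=(312,240,340,262),orange=(275,210,335,262),navy=(200,142,238,172),white=(200,150,290,215)))):
    c=d[n]; hsv=cv2.cvtColor(c['image'],cv2.COLOR_RGB2HSV);H,S,V=[hsv[...,i].astype(int) for i in range(3)]; P=cloud(c)
    M=dict(red=((H<5)|(H>172))&(S>140)&(V>80),orange=(H>=5)&(H<16)&(S>150)&(V>90),navy=(H>100)&(H<130)&(S>120)&(V<150),white=(S<40)&(V>190))
    for k,z in dict(red=.082,orange=.09,navy=.128,white=.078).items():
        for m,s,ce in blobs(c,M[k],rois[k]):
            p=P[m&(c['depth']>0)]
            v,u=np.nonzero(m); W=ray(c,np.c_[u,v],z)[:,:2].astype(np.float32)
            if p.size: zt=np.percentile(p[:,2],90)
            t=p[p[:,2]>zt-.006]
            r=cv2.minAreaRect(W*1000)
            print(n,k,s[4],ce.round(1),'zmax %.3f'%zt,'ray',ray(c,ce,z)[0].round(3),'cloudtop',t.mean(0).round(4),'rect',np.round(r[0],1),np.round(r[1],1),round(r[2],1))
E
```

```text
top red 98 [167.9 184.7] zmax 0.087 ray [0.525 0.212 0.082] cloudtop [0.5258 0.213  0.0841] rect [524.7 211.3] [29.9 29.6] 89.5
top orange 21 [197.9 158.1] zmax 0.090 ray [0.602 0.122 0.09 ] cloudtop [0.6055 0.1239 0.0888] rect [602.7 121.9] [24.5  7.5] 11.5
top orange 19 [195.  213.7] zmax 0.094 ray [0.439 0.13  0.09 ] cloudtop [0.4389 0.1321 0.0929] rect [438.4 129.6] [17.4  5.8] 0.3
top navy 17 [342.5 179.5] zmax 0.132 ray [ 0.531 -0.292  0.128] cloudtop [ 0.5313 -0.2922  0.1302] rect [ 528.4 -293.5] [24.8  8.9] 19.0
top navy 12 [342.8 201.2] zmax 0.132 ray [ 0.47  -0.291  0.128] cloudtop [ 0.4695 -0.2911  0.1298] rect [ 471.1 -292. ] [ 5.4 25.9] 76.1
top white 3477 [305.2 191.4] zmax 0.083 ray [ 0.502 -0.192  0.078] cloudtop [ 0.5017 -0.1965  0.0811] rect [ 505.1 -177.8] [280.8 146.5] 87.0
top white 16 [262.  181.5] zmax 0.130 ray [ 0.533 -0.066  0.078] cloudtop [ 0.5274 -0.0659  0.128 ] rect [532.7 -65.8] [11.8  8.9] 89.4
scene red 87 [326.  249.9] zmax 0.085 ray [0.531 0.217 0.082] cloudtop [0.5292 0.2159 0.0822] rect [529.7 216.2] [34.3 27.3] 41.7
scene orange 60 [324.8 221.4]
[... 239 characters left out ...]
ene navy 91 [217.7 154.8] zmax 0.130 ray [ 0.508 -0.287  0.128] cloudtop [ 0.5019 -0.289   0.1276] rect [ 504.6 -280.7] [33.6 93.8] 87.7
scene white 13 [233.5 150.5] zmax 0.022 ray [ 0.408 -0.328  0.078] cloudtop [ 0.3567 -0.399   0.0203] rect [ 408.7 -325.1] [12.6 21.6] 47.4
scene white 1464 [235.3 182.9] zmax 0.081 ray [ 0.523 -0.181  0.078] cloudtop [ 0.5137 -0.1876  0.0794] rect [ 511.8 -177.2] [283.2 145. ] 87.1
scene white 10 [262.9 160.6] zmax 0.049 ray [ 0.372 -0.211  0.078] cloudtop [ 0.3422 -0.2427  0.0467] rect [ 371.4 -210.8] [17.1  9. ] 77.9
scene white 11 [257.6 188.9] zmax 0.129 ray [ 0.489 -0.109  0.078] cloudtop [ 0.5288 -0.0643  0.1267] rect [ 490.  -108.5] [10.2  9.7] 47.8
```

Units first: shifts go in shares of 20 cm and turns go in shares of 2 pi rad. So -0.0314 m is -0.157, -0.0284 m is -0.142, -0.132 rad is -0.021.

```bash
cat > go.py <<'E'
import sys,numpy as np
from plant import sensors
from scipy.spatial.transform import Rotation as Ro
s=sensors.read_state();R=Ro.from_rotvec(s['orientation']).as_matrix()
print('t %.2f'%s['t'],'pos',s['tool_pos'].round(4),'F',np.round(s['force'],1),'open',round(s['opening'],4),'yaw(y) deg %.2f'%np.degrees(np.arctan2(R[1,1],R[0,1])),'tilt',R[:,2].round(3))
if len(sys.argv)>3: print('delta tool',(R.T@(np.array(list(map(float,sys.argv[1:4])))-s['tool_pos'])).round(4))
E
```

Emit:
{"method": "step_hand", "body": {"deltas": [[0,[0,0,0],-0.021],[0,[0,0,0],-0.021],[0,[0,0,0],-0.021],[0,[-0.142,-0.157,0],0],[0,[-0.142,-0.157,0],0],[0,[-0.142,-0.157,0],0],[0,[-0.142,-0.157,0],0],[0,[-0.142,-0.157,0],0],[0,[-0.142,-0.157,0],0],[0,[-0.142,-0.157,0],0],[0,[-0.142,-0.157,0],0],[0,[-0.142,-0.157,0],0],[0,[-0.142,-0.157,0],0],[0,[0,0,0],0],[0,[0,0,0],0]], "grip_force": 20}}

```text
t: 1.6
tool_pos: [0.5268, 0.2128, 0.232]
orientation: [-0.082, -3.139, 0.0]
force: [0.5, -0.1, 0.1]
opening: 0.0004
gripper_force: 0.0
```

```bash
python3 go.py 0.5258 0.213 0.110
```

```text
t 1.60 pos [0.5268 0.2128 0.232 ] F [ 0.5 -0.1  0.1] open 0.0004 yaw(y) deg 87.01 tilt [-0.001 -0.    -1.   ]
delta tool [0.0008 0.0002 0.122 ]
```

To row units: 0.04 m is 0.2, 0.01 m is 0.05.

Emit:
{"method": "step_hand", "body": {"deltas": [[0,[0.005,0,0.2],0],[0,[0,0,0.2],0],[0,[0,0,0.2],0],[0,[0,0,0.05],0],[0,[0,0,0.025],0],[0,[0,0,0.025],0],[0,[0,0,0.025],0],[0,[0,0,0.01],0],[0,[0,0,0],0],[0,[0,0,0],0],[0,[0,0,0],0]]}}

```text
t: 2.7
tool_pos: [0.5267, 0.2139, 0.0867]
orientation: [0.078, 3.138, 0.001]
force: [2.4, 2.3, 4.9]
opening: 0.0002
gripper_force: 2.1
```

```bash
python3 go.py
```

```text
t 2.70 pos [0.5267 0.2139 0.0867] F [2.4 2.3 4.9] open 0.0002 yaw(y) deg 87.14 tilt [ 0.002  0.001 -1.   ]
```

To row units: 0.002 m is 0.01.

Emit:
{"method": "step_hand", "body": {"deltas": [[0,[0,0,0.01],0],[0,[0,0,0.01],0],[0,[0,0,0],0],[0,[0,0,0],0],[0,[0,0,0],0]]}}

```text
t: 3.2
tool_pos: [0.5268, 0.2139, 0.0841]
orientation: [0.078, 3.138, 0.001]
force: [-4.0, 0.7, 19.7]
opening: 0.0003
gripper_force: 9.9
```

```bash
python3 go.py
```

```text
t 3.20 pos [0.5268 0.2139 0.0841] F [-4.   0.7 19.7] open 0.0003 yaw(y) deg 87.14 tilt [ 0.002  0.001 -1.   ]
```

To row units: 0.002 m is 0.01, 0.001 m is 0.005.

Emit:
{"method": "step_hand", "body": {"deltas": [[0,[0,0,0.01],0],[0,[0,0,0.005],0],[0,[0,0,0],0],[0,[0,0,0],0],[0,[0,0,0],0]]}}

```text
t: 3.7
tool_pos: [0.5271, 0.2141, 0.0838]
orientation: [0.078, 3.138, 0.001]
force: [-14.7, -3.4, 41.4]
opening: 0.0004
gripper_force: 20.5
```

```bash
python3 go.py
```

```text
t 3.70 pos [0.5271 0.2141 0.0838] F [-14.7  -3.4  41.4] open 0.0004 yaw(y) deg 87.15 tilt [ 0.003  0.001 -1.   ]
```

To row units: -0.05 m is -0.25, -0.046 m is -0.23.

Emit:
{"method": "step_hand", "body": {"deltas": [[0,[0,0,-0.05],0],[0,[0,0,-0.2],0],[0,[0,0,-0.25],0],[0,[0,0,-0.25],0],[0,[0,0,0],0],[0.06,[0,-0.23,0],0],[0.06,[0,-0.23,0],0],[0.06,[0,-0.23,0],0],[0.06,[0,-0.23,0],0],[0.06,[0,-0.23,0],0],[0.06,[0,-0.23,0],0],[0.06,[0,-0.23,0],0],[0.06,[0,-0.23,0],0],[0.06,[0,-0.23,0],0],[0.06,[0,-0.23,0],0],[0.06,[0,-0.23,0],0],[0.06,[0,0,0],0],[0.06,[0,0,0],0]]}}

```text
t: 5.5
tool_pos: [0.4993, -0.2924, 0.227]
orientation: [-0.082, -3.138, -0.003]
force: [-0.2, 0.7, -0.5]
opening: 0.0599
gripper_force: 0.0
```

```bash
python3 go.py 0.5005 -0.2905 0.20
python3 - <<'E'
from plant import read_camera
import cv2,pickle
d={n:read_camera(n) for n in("scene","wrist","top")}
pickle.dump(d,open('cams2.pkl','wb'))
w=d['wrist'];print(w['fx'],w['cx'],w['cy'],(-w['R'].T@w['t']).round(3))
cv2.imwrite('pics/w2.png',cv2.cvtColor(d['wrist']['image'],cv2.COLOR_RGB2BGR))
from h import *
c=d['scene'];hsv=cv2.cvtColor(c['image'],cv2.COLOR_RGB2HSV);H,S,V=[hsv[...,i].astype(int) for i in range(3)]
for m,s,ce in blobs(c,((H<5)|(H>172))&(S>140)&(V>80),(312,240,340,262)): 
  p=cloud(c)[m]; print('plunger z',np.percentile(p[:,2],90))
E
```

```text
t 5.50 pos [ 0.4993 -0.2924  0.227 ] F [-0.2  0.7 -0.5] open 0.0599 yaw(y) deg 86.99 tilt [-0.003  0.002 -1.   ]
delta tool [-0.0012  0.0019  0.027 ]
297.3186396354542 259.06880182324363 190.74754302792329 [ 0.417 -0.287  0.379]
plunger z 0.08411446686694271
```

View pics/w2.png

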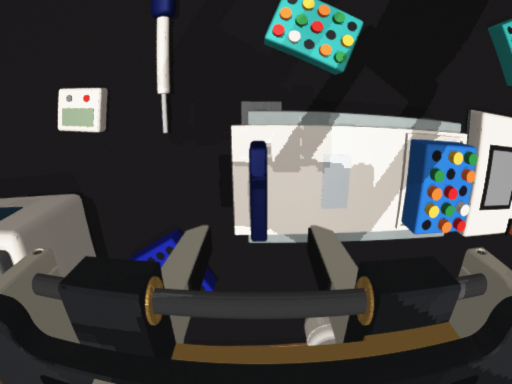

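```bash
cat >> h.py <<'E'
def fray(c,uv,z):
    uv=np.atleast_2d(np.asarray(uv,float)); K=np.array([[c['fx'],0,c['cx']],[0,c['fy'],c['cy']],[0,0,1.]])
    n=cv2.fisheye.undistortPoints(uv[:,None],K,np.zeros(4))[:,0]
    o=-c['R'].T@c['t']; d=np.c_[n,np.ones(len(n))]@c['R']
    return o+d*((z-o[2])/d[:,2])[:,None]
E
python3 - <<'E'
from h import *
import pickle
D=pickle.load(open('cams2.pkl','rb'));c=D['wrist']
hsv=cv2.cvtColor(c['image'],cv2.COLOR_RGB2HSV);H,S,V=[hsv[...,i].astype(int) for i in range(3)]
G=cv2.cvtColor(c['image'],cv2.COLOR_RGB2GRAY).astype(float)
for m,s,ce in blobs(c,(H>100)&(H<130)&(S>90)&(V<170),(240,130,280,245),200):
    v,u=np.nonzero(m);W=fray(c,np.c_[u,v],.128)[:,:2].astype(np.float32)
    print('navy',s,ce,cv2.minAreaRect(W*1000))
# board edges: strongest vertical gradient, sub-pixel-ish
def line(pts,z,name):
    W=fray(c,pts,z); vx,vy,x0,y0=cv2.fitLine((W[:,:2]*1000).astype(np.float32),cv2.DIST_HUBER,0,.01,.01).ravel()
    r=np.abs((W[:,:2]*1000-[x0,y0])@[-vy,vx]); print(name,'dir deg %.2f'%np.degrees(np.arctan2(vy,vx)),x0.round(1),y0.round(1),'res',np.median(r).round(2))
g=np.diff(G,axis=0)
line([(u,118+np.argmax(g[118:136,u])+.5) for u in range(275,400,5)],.078,'edge low-x')
line([(u,226+np.argmin(g[226:240,u])+.5) for u in list(range(272,305,4))],.078,'edge high-x')
g=np.diff(G,axis=1)
line([(225+np.argmax(g[v,225:240])+.5,v) for v in range(135,225,5)],.078,'rear')
line([(242+np.argmin(g[v,242:256])+.5,v) for v in range(150,235,5)],.128,'bar rear')
line([(261+np.argmax(g[v,261:275])+.5,v) for v in range(150,235,5)],.128,'bar front')
P=None
for uv in((260,110),): print('tab bench',fray(c,uv,0)[0].round(3),'z70',fray(c,uv,.07)[0].round(3),'depth',c['depth'][uv[1],uv[0]],c['depth'][115,330],c['depth'][90,330])
d=D['top'];Pt=cloud(d);print('tab top cam',Pt[219,330:338,:].mean(0).round(3))
E
```

```text
navy [ 250  142   17   99 1506] [257.93359894 190.20451527] ((496.41552734375, -291.9794616699219), (14.052226066589355, 91.68939208984375), 87.44769287109375)
edge low-x dir deg 87.49 442.9 -211.0 res 0.24
edge high-x dir deg 88.79 561.2 -261.9 res 0.28
rear dir deg -2.65 486.8 -318.9 res 0.26
bar rear dir deg -1.92 492.9 -299.6 res 0.2
bar front dir deg -2.53 497.3 -284.6 res 0.01
tab bench [ 0.427 -0.286  0.   ] z70 [ 0.425 -0.286  0.07 ] depth 0.2999215 0.2997308 0.35815892
tab top cam [ 0.422 -0.284  0.006]
```

The wrist picture shows the bar at px (250–268, 142–240) and the board's rear edge at column 232. The plunger is back up. The bar centre comes out at about (0.499, -0.292), and the tool is already over it.

To row units: 0.04 m is 0.2, 0.03 m is 0.15, -0.007 rad is -0.0011.

Emit:
{"method": "step_hand", "body": {"deltas": [[0.06,[0,0,0.2],-0.0011],[0.06,[0,0,0.2],0],[0.06,[0,0,0.15],0],[0.06,[0,0,0.085],0],[0.06,[0,0,0],0],[0.06,[0,0,0],0],[0.016,[0,0,0],0],[0.01,[0,0,0],0],[0.0,[0,0,0],0],[0,[0,0,0],0],[0,[0,0,0],0],[0,[0,0,0],0],[0,[0,0,0],0]], "grip_force": 15}}

```text
t: 6.95
tool_pos: [0.5005, -0.2918, 0.1017]
orientation: [0.067, 3.141, -0.0]
force: [0.3, -0.6, 0.5]
opening: 0.016
gripper_force: 15.0
```

```bash
python3 go.py
```

```text
t 6.95 pos [ 0.5005 -0.2918  0.1017] F [ 0.3 -0.6  0.5] open 0.016 yaw(y) deg 87.55 tilt [ 0. -0. -1.]
```

To row units: 0.014 m is 0.07, 0.012 m is 0.06.

Emit:
{"method": "step_hand", "body": {"deltas": [[0,[0,0,0],0],[0,[0,0,0.0025],0],[0,[0,0.02,0],0],[0,[0,0.05,0],0],[0,[0,0.07,0],0],[0,[0,0.07,0],0],[0,[0,0.07,0],0],[0,[0,0.07,0],0],[0,[0,0.06,0],0],[0,[0,0.03,0],0],[0,[0,0.01,0],0],[0,[0,0,0],0],[0,[0,0,0],0]], "grip_force": 50}}

```text
t: 8.25
tool_pos: [0.5048, -0.2011, 0.1017]
orientation: [0.066, 3.14, 0.001]
force: [-0.1, 0.6, 5.6]
opening: 0.0159
gripper_force: 50.0
```

```bash
python3 go.py
python3 - <<'E'
from plant import read_camera
import cv2,pickle
d={n:read_camera(n) for n in("scene","wrist","top")}
pickle.dump(d,open('cams3.pkl','wb'))
im=[cv2.resize(cv2.cvtColor(d['wrist']['image'],cv2.COLOR_RGB2BGR),(400,300)),cv2.resize(cv2.cvtColor(d['scene']['image'][130:290,180:380],cv2.COLOR_RGB2BGR),(400,300))]
cv2.imwrite('pics/m3.png',cv2.hconcat(im))
E
```

```text
t 8.25 pos [ 0.5048 -0.2011  0.1017] F [-0.1  0.6  5.6] open 0.0159 yaw(y) deg 87.58 tilt [ 0.001  0.    -1.   ]
```

View pics/m3.png

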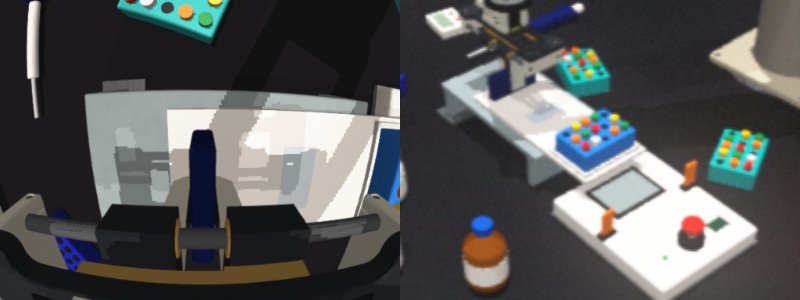

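The board is gripped and sliding flat with the block seated, heading centrally between the posts (right half: block ~(595,135), posts (608,220) and (690,172)). Continuing.

To row units: 0.012 m is 0.06, 0.008 m is 0.04.

Emit:
{"method": "step_hand", "body": {"deltas": [[0,[0,0.03,0.0015],0],[0,[-0.0025,0.06,0.0015],0],[0,[-0.0025,0.06,0.001],0],[0,[-0.0025,0.06,0.001],0],[0,[-0.0025,0.06,0],0],[0,[0,0.04,0],0],[0,[0,0.02,0],0],[0,[0,0,0],0],[0,[0,0,0],0],[0,[0,0,0],0]]}}

```text
t: 9.4
tool_pos: [0.5103, -0.1358, 0.1017]
orientation: [0.066, 3.138, -0.001]
force: [0.5, -3.1, 10.4]
opening: 0.0157
gripper_force: 50.0
```

```bash
python3 go.py
python3 - <<'E'
from plant import read_camera
import cv2,pickle
from h import *
d={n:read_camera(n) for n in("scene","top")}
pickle.dump(d,open('cams4.pkl','wb'))
a=d['scene']['image'][170:290,240:400];b=d['top']['image'][140:230,145:265]
cv2.imwrite('pics/m4.png',cv2.cvtColor(cv2.vconcat([cv2.resize(a,(400,300),interpolation=2),cv2.resize(b,(400,300),interpolation=2)]),cv2.COLOR_RGB2BGR))
for n in d:
  P=cloud(d[n]);m=(np.abs(P[...,0]-.52)<.045)&(P[...,1]<.16)&(P[...,1]>-.1)
  for lo,hi in((.066,.082),(.083,.09),(.115,.126)):
    p=P[m&(P[...,2]>lo)&(P[...,2]<hi)]
    if len(p): print(n,lo,len(p),p.min(0).round(4),np.percentile(p[:,1],98).round(4),p[:,2].mean().round(4))
E
```

```text
t 9.40 pos [ 0.5103 -0.1358  0.1017] F [ 0.5 -3.1 10.4] open 0.0157 yaw(y) deg 87.57 tilt [ 0.002 -0.001 -1.   ]
scene 0.066 755 [ 0.4753 -0.1     0.0684] 0.1176 0.0782
scene 0.083 77 [ 0.4766 -0.0964  0.083 ] 0.112 0.0855
scene 0.115 396 [0.4753 0.0326 0.115 ] 0.1035 0.1189
top 0.066 664 [ 0.475  -0.0978  0.0728] 0.1169 0.0792
top 0.083 132 [ 0.4754 -0.0974  0.083 ] 0.1133 0.0853
top 0.115 544 [0.4765 0.0337 0.1151] 0.1028 0.1189
```

View pics/m4.png

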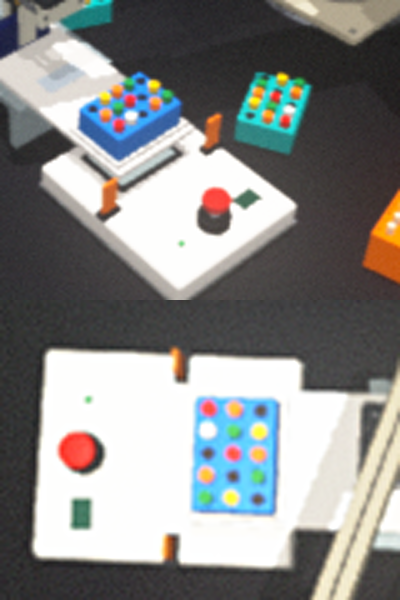

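To row units: 0.004 m is 0.02, 0.0002 m is 0.001.

Emit:
{"method": "step_hand", "body": {"deltas": [[0,[0,0.02,0.001],0],[0,[0,0.02,0],0],[0,[0,0.02,0],0],[0,[0,0,0],0],[0,[0,0,0],0],[0,[0,0,0],0]]}}

```text
t: 10.1
tool_pos: [0.5109, -0.1245, 0.1017]
orientation: [0.067, 3.138, -0.003]
force: [1.0, -5.1, 12.5]
opening: 0.0156
gripper_force: 50.0
```

```bash
python3 go.py
python3 - <<'E'
from plant import read_camera
import cv2,pickle
from h import *
d={n:read_camera(n) for n in("scene","top")}
pickle.dump(d,open('cams5.pkl','wb'))
a=d['scene']['image'][200:270,265:345];b=d['top']['image'][145:225,150:260]
cv2.imwrite('pics/m5.png',cv2.cvtColor(cv2.vconcat([cv2.resize(a,(480,300),interpolation=2),cv2.resize(b,(480,300),interpolation=2)]),cv2.COLOR_RGB2BGR))
e=np.array([-np.sin(np.radians(87.45)),np.cos(np.radians(87.45))])*-1; a=np.array([np.cos(np.radians(87.45)),np.sin(np.radians(87.45))])
for n in d:
  c=d[n];P=cloud(c);hsv=cv2.cvtColor(c['image'],cv2.COLOR_RGB2HSV);H,S,V=[hsv[...,i].astype(int) for i in range(3)]
  al=P[...,:2]@a; la=P[...,:2]@e
  near=(np.abs(P[...,0]-.52)<.12)&(np.abs(P[...,1]-.12)<.03)
  o=near&(H>=5)&(H<16)&(S>120)&(P[...,2]>.06)&((np.abs(P[...,0]-.52)>.07))
  for sg in(-1,1):
    q=o&((P[...,0]-.52)*sg>0); print(n,'post',q.sum(),'along',np.percentile(al[q],[5,50,95]).round(4),'lat',np.percentile(la[q],[5,50,95]).round(4))
  w=near&(P[...,2]>.072)&(P[...,2]<.083)&~o&(np.abs(P[...,0]-.52)<.07)
  for x in np.arange(.46,.58,.02):
    q=w&(np.abs(la-x)<.01)
    if q.any(): print('   front at lat %.2f: %.4f'%(x,al[q].max()))
  print('  board lat',np.percentile(la[w],[1,99]).round(4), 'z at front',P[...,2][w].mean().round(4))
E
```

```text
t 10.10 pos [ 0.5109 -0.1245  0.1017] F [ 1.  -5.1 12.5] open 0.0156 yaw(y) deg 87.56 tilt [ 0.003 -0.002 -1.   ]
scene post 42 along [0.1493 0.1538 0.1559] lat [0.4241 0.4354 0.4428]
scene post 46 along [0.1499 0.1522 0.1545] lat [0.5879 0.5975 0.6072]
   front at lat 0.46: 0.1524
   front at lat 0.48: 0.1531
   front at lat 0.50: 0.1532
   front at lat 0.52: 0.1527
   front at lat 0.54: 0.1531
   front at lat 0.56: 0.1528
  board lat [0.4556 0.5753] z at front 0.0781
top post 10 along [0.15   0.1507 0.1512] lat [0.4251 0.4342 0.4401]
top post 16 along [0.1493 0.1495 0.1511] lat [0.5884 0.5968 0.6061]
   front at lat 0.46: 0.1522
   front at lat 0.48: 0.1508
   front at lat 0.50: 0.1521
   front at lat 0.52: 0.1523
   front at lat 0.54: 0.1506
   front at lat 0.56: 0.1517
  board lat [0.4538 0.5723] z at front 0.0792
```

View pics/m5.png

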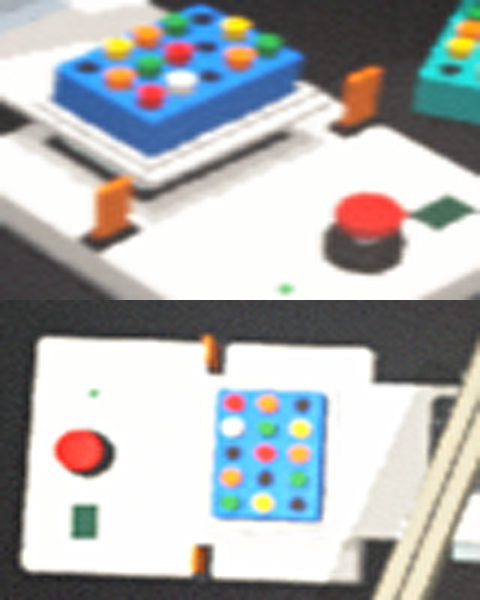

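In this close-up the front edge lies in line with both posts, to within about 1 mm along and 1.5 mm sideways. The board is level (top at 78–79 mm), the block is in its frame, and the plunger is up.

Emit:
{"method": "step_hand", "body": {"deltas": [[0,[0,0,0],0],[0,[0,0,0],0],[0,[0,0,0],0]]}}

```text
t: 10.5
tool_pos: [0.5109, -0.1245, 0.1017]
orientation: [0.067, 3.138, -0.003]
force: [0.5, -5.4, 11.6]
opening: 0.0162
gripper_force: 50.0
```

```bash
python3 -c "
from plant import robot
print(robot.close_job())"
```

```text
the job is handed in; nothing more can be done
None
```

The job is handed in at 10.5 s: the plunger was pressed to its stop and came back up, and the arm is holding the board level with its front edge within about 1 mm of the post line and the block still in its frame.

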